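Zero the spice grinder and back it off a quarter turn

TASK

The measuring cup hangs upside down over the adjuster screw of the hand spice grinder: lift it straight up and off, and stand it gently on the worktop beside the grinder, still upside down. Then turn the adjuster clockwise (seen from above) until it seats at its stop, back it off a quarter turn counter-clockwise, and finish while still gripping the adjuster there. Leave the salt shaker and the spice jars where they are.

Things in the scene. Friction and masses are not known exactly. Their poses are not given: they have to be found in the camera images.
- grinder: Hand spice grinder, fixed. Wooden base 120 (x) x 100 (y) x 44 mm high, drawer front at -x, small low crank at -y (out to y = -88 mm, below z = 75 mm); above it two burr discs, two thin posts and a round steel bridge plate 96 mm across, its flat top at z = 112 mm, the adjuster screw standing in its middle. Origin: centre of the base's underside, on the adjuster's axis; z up.
- cup: Plain steel measuring cup, about 0.09 kg, upside down over the adjuster, its rim resting loosely on the bridge plate. 52 mm high; outside 60 mm across at the rim (below), 52 mm at the closed end (above); wall 3 mm. No handle; grip it across the outside from above. Origin: centre of the open rim; z points up to the closed end, 52 mm above.
- adjuster_grip (a point): Grip point of the adjuster, on its vertical axis, 144 mm above the worktop. The adjuster is a dark upright bar, 36 mm long (along this point's x), 12 mm thick (along its y), from 122 to 156 mm above the worktop, on a round skirt 42 mm across whose top is at 122 mm. Axes turn with the bar; pinch it across its thickness (y).
- adjuster (a joint): Angle of the adjuster screw (rad): 0 = seated against its stop (bar along the grinder's x), growing counter-clockwise seen from above as it is backed off; a quarter turn back is 1.57 (bar along the grinder's y). Starts between 0.9 and 2.6, can go to 4.6. Friction 0.04 N m, no rise or fall; stays where left. At 0 a lug on the skirt meets a pin on the bridge plate.
- salt_shaker: Salt shaker, 44 mm across, 90 mm high, standing loose near the grinder; leave alone. Origin: centre of its underside.
- spice_b: Spice jar with a dark cap, 41 mm across, 105 mm high, standing loose near the grinder; leave alone. Origin: centre of its underside.
- spice_c: Spice jar with a dark cap, 41 mm across, 105 mm high, standing loose near the grinder; leave alone. Origin: centre of its underside.
Mind the look-alikes: they are no part of the job. Leave any red or yellow look-alike of the grinder alone.

How it is judged:
By the outcome, as a careful person would: the job done as asked, in the order asked, and still so for the second after the job is handed in, while the arm keeps its last pose, push and grip.
It also fails if it takes over 67 s, if anything falls off the work surface, if the arm or the gripper's body presses on something with over 40 N, if the wrist force passes 120 N, or if a joint passes its speed limit or range.

ROBOT

A 6-joint arm with a two-finger parallel gripper is mounted at the origin on a cart in front of the work surface, level with it; the furniture and walls round the work are solid. World frame = base frame: x ahead of the robot, y to its left, z up, the work surface at z = 0. Lengths are in m, angles in rad, forces in N, time in s.
With the tool pointing down it reaches from about 0.375 to 0.9 m from the base axis. Payload 3.1 kg.
Tool frame: the origin (TCP) lies at the centre of the arm's flange, where the gripper is bolted on; the fingertips stand 173 mm ahead of it and the grasp point (between the pads) lies 155 mm ahead of it; z points along the fingers, x is the direction in which the jaws open and shut, and the axes are right-handed (so a half turn about z gives the same grasp; the last joint's range is limited). The gripper opens to 85 mm and grips with 20 to 120 N. Pads are 22 mm wide; open, the fingers measure 114 mm over their backs; the gripper's body (76 mm by 85 mm) begins 54 mm behind the grasp point. The pads swing forward as they close: fully open they stand 13 mm farther back than shut.
Start: joints at [0.928, 0.527, 1.433, -0, 1.181, -0.178], TCP at [0.28, 0.559, 0.405] pointing down, gripper open.
Joint ranges: [-3.08, 3.08], [-0.75, 2.2], [0.22, 2.44], [-1.43, 4.57], [0, 2.65], [-2.85, 2.85]. Speed limits (rad/s): [2.79, 2.79, 3.14, 3.14, 3.14, 3.14].

INTERFACE

Orientations are given as a unit quaternion [x, y, z, w].
In Python, from station import manip gives the robot as it stands.
- The arm moves only by the shell command python3 -m jog 'ROWS' [OPENING] [FORCE]. ROWS is JSON, a list that holds one entry, the list of rows, each a list of 4 numbers: the shift along the world's x, y, z in mm, then the turn about the world's z in degrees. A call has exactly 8 rows; each row shifts and turns the commanded pose from where the row before left it; what a row does not reach is not made up. A row lasts 1/8 s, in which the tool goes at most 62.5 mm and 10.7 degrees, less where a joint would pass 70% of its speed; a pose out of reach is approached as far as the arm can. A call is refused whole if a number of a shift passes 62.5 or a number of a turn 10.7, either way. A call with a gripper value outside its range is refused whole. OPENING is the opening in per cent of the stroke, from 0 (shut) to 100 (fully open), set as the call begins (- or left out, the last holds). The fingers move at their own pace and stop on an object; FORCE is the grip in N (left out, the last holds). Time passes only in rows, so rows that do not move let the fingers close, or fill a call up. It gives the time, the measured TCP pose, the force and the opening at its end, in the units of the state.
- manip.sense(): the state, without advancing time (a new reading comes with each control period).
- manip.snapshot(name): name is "scene" or "side" or "wrist"; returns the picture (400x640x3 uint8, red, green, blue); there is no depth.
- manip.camera_info(name): a dict with "fx", "fy", "cx", "cy" (pixels), "k1" (the pictures are not rectified: a ray, as slopes to the right and down, at radius r is drawn at 1 + k1 r^2 times it, then the intrinsics apply), "R" (3x3) and "t" (3): a world point X has camera coordinates R X + t. Camera axes: x right, y down, z forward; pixel columns grow to the right and rows downward; lengths in m; the calibration is good to about 2 mm. A picture is of the moment at which its call begins: read the wrist's pose just before it. camera_info takes no time and is no camera call; for the wrist camera it gives the pose at the moment of the call.
- manip.sign_off(): hands the job in, once; it reports no verdict.
The state is a dict: "t": time; "q": joint angles; "qd": joint speeds; "tau": joint torques, N m; "tcp_pos": TCP position; "tool_rot": TCP orientation; "force": force on the tool from outside, world axes, zero at the start; "ft_torque": the same for the moment, N m; "finger_gap": opening from 0.0 (shut) to 1.0 (fully open).
Only numpy, scipy, OpenCV 4.12 (cv2) and the standard library are available. Lean on these libraries where they do the work, as an engineer would, in place of code of your own. Each camera call takes 0.05 s, during which the arm holds its last target. There are 200 camera calls.

## Working session

There is one attempt and no reset: what is moved stays moved. The work goes in short steps, Python scripts to look and compute and a shell command to move; the robot and the scene stay as the last step left them, time stands still between calls to the robot, and variables do not carry over. Pictures are saved under pics/ and viewed, about 8 in all and at most 12, crops included, and the job is handed in when it is done.

```bash
mkdir -p pics; ls; cat > h.py <<'E'
import numpy as np, cv2
from station import manip
def snap(cam,name):
    im=manip.snapshot(cam); cv2.imwrite(f'pics/{name}.png',im[:,:,::-1]); return im
def ray(ci,u,v):
    d=np.array([(u-ci['cx'])/ci['fx'],(v-ci['cy'])/ci['fy']]); p=d.copy()
    for _ in range(20): p=d/(1+ci['k1']*(p@p))
    R=np.array(ci['R']);t=np.array(ci['t'])
    return -R.T@t, R.T@np.array([p[0],p[1],1.])
def onz(ci,u,v,z):
    o,d=ray(ci,u,v); return o+d*(z-o[2])/d[2]
def proj(ci,X):
    c=np.array(ci['R'])@np.array(X)+np.array(ci['t']); p=c[:2]/c[2]; p=p*(1+ci['k1']*(p@p))
    return np.array([ci['fx']*p[0]+ci['cx'],ci['fy']*p[1]+ci['cy']])
E
python3 - <<'E'
from h import *
a=[snap(c,c+'0') for c in('scene','side','wrist')]
cv2.imwrite('pics/a.png',np.vstack(a[:2])[:,:,::-1]) if 0 else None
for c in('scene','side','wrist'):
    ci=manip.camera_info(c);o,d=ray(ci,320,200);print(c,ci['fx'],ci['k1'],o.round(3),d.round(3))
print(manip.sense())
E
```

```text
pics
scene 372.63563825874 -0.0851538935031258 [ 0.073 -0.613  0.759] [ 0.466  0.67  -0.578]
side 457.16772847120467 -0.03460178416707712 [ 0.171 -0.652  1.011] [ 0.326  0.637 -0.699]
wrist 316.65390739201143 0.003654635127908479 [0.218 0.59  0.373] [ 0.243 -0.112 -0.964]
{'t': 0.15, 'q': array([ 9.28473278e-01,  5.28248367e-01,  1.43359309e+00, -4.47212777e-05,
        1.18142262e+00, -1.78514233e-01]), 'qd': array([-0.00231251, -0.00222983, -0.00391327, -0.00107352, -0.00097817,
        0.00011379]), 'tau': array([ 4.44383622e-04, -4.42745590e+01, -1.78276044e+01, -2.41419111e-04,
        5.65954091e-03, -1.39748326e-05]), 'tcp_pos': array([0.27942582, 0.55876625, 0.40396554]), 'tool_rot': array([ 8.50688413e-01,  5.25669597e-01, -7.70068664e-04,  3.25325288e-04]), 'force': array([-0.25640382,  0.02619556,  0.45989709]), 'ft_torque': array([ 0.00294528, -0.01533713, -0.01040296]), 'finger_gap': 0.9990480253510876}
```

View pics/scene0.png

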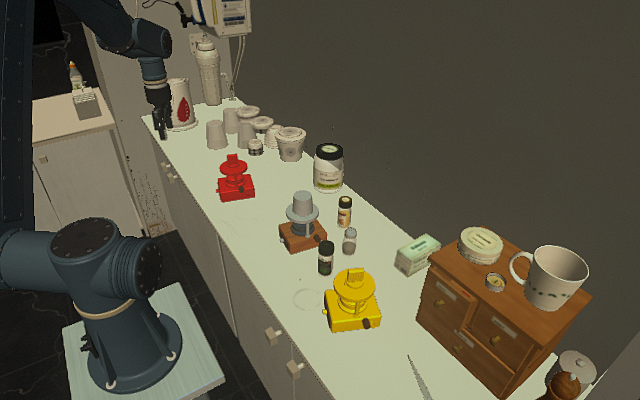

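View pics/side0.png

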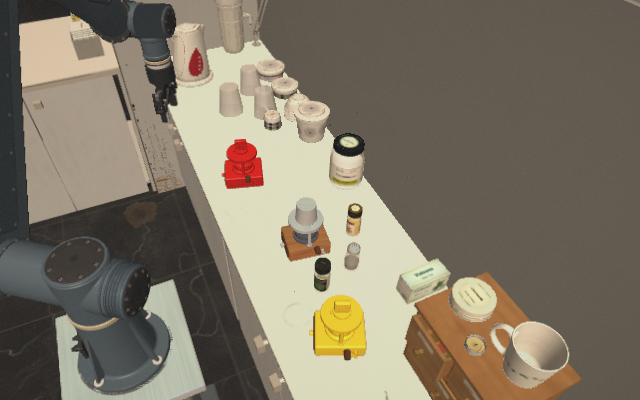

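The scene view shows the brown grinder with the grey cup on it at about (302,200), and the side view shows it at (306,210). The jars are at (326,258) and (345,212), and the salt shaker is at (350,240). The yellow grinder sits to the front right and the red one behind to the left.

```bash
python3 - <<'E'
from h import *
a=cv2.imread('pics/scene0.png')[175:285,265:375];b=cv2.imread('pics/side0.png')[190:300,270:380]
f=lambda x:cv2.resize(x,(400,400),interpolation=cv2.INTER_CUBIC)
cv2.imwrite('pics/c1.png',np.hstack([f(a),f(b)]))
for c,pts in (('scene',[(303,194,.164),(302,213,.112),(349,252,0),(324,272,0),(344,225,0)]),('side',[(306,202,.164),(305,221,.112),(352,267,0),(321,288,0),(353,233,0)])):
    ci=manip.camera_info(c)
    for p in pts: print(c,p,onz(ci,*p).round(4))
E
```

```text
scene (303, 194, 0.164) [0.5295 0.1273 0.164 ]
scene (302, 213, 0.112) [0.516  0.1118 0.112 ]
scene (349, 252, 0) [0.609 0.001 0.   ]
scene (324, 272, 0) [ 0.5014 -0.0251  0.    ]
scene (344, 225, 0) [0.6728 0.1099 0.    ]
side (306, 202, 0.164) [0.5285 0.1271 0.164 ]
side (305, 221, 0.112) [0.5181 0.1099 0.112 ]
side (352, 267, 0) [ 0.609  -0.0061  0.    ]
side (321, 288, 0) [ 0.5008 -0.0336  0.    ]
side (353, 233, 0) [0.6712 0.1032 0.    ]
```

View pics/c1.png

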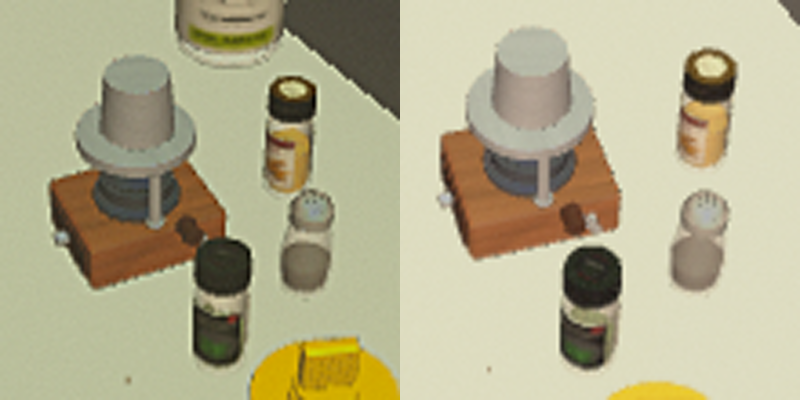

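```bash
python3 - <<'E'
from h import *
s=.275
def c(name,off,pts,z):
    ci=manip.camera_info(name); return [onz(ci,off[0]+x*s,off[1]+y*s,z) for x,y in pts]
A=c('scene',(265,175),[(51,183),(93,252),(224,206)],.044)  # left, front, right top corners
B=c('side',(270,190),[(43,137),(70,228),(220,192)],.044)
for P in (A,B):
    l,f,r=P; a=l-f;b=r-f
    print(np.round(P,3).tolist(),np.linalg.norm(a[:2]),np.linalg.norm(b[:2]),np.degrees(np.arctan2(a[1],a[0])),np.degrees(np.arctan2(b[1],b[0])),((l+r)/2).round(4))
ps=(('scene',(265,175),(138,73),(137,133)),('side',(270,190),(132,48),(132,115)))
for n,o,p,q in ps: print(c(n,o,[p],.164)[0].round(4),c(n,o,[q],.112)[0].round(4))
for n,p in(('scene',(237,193)),('side',(243,178))): print('red',onz(manip.camera_info(n),*p,.03).round(3))
E
```

```text
[[0.471, 0.173, 0.044], [0.458, 0.081, 0.044], [0.576, 0.071, 0.044]] 0.09338773988219054 0.11845002687265528 81.5382937994305 -4.740865144761953 [0.5236 0.1221 0.044 ]
[[0.474, 0.171, 0.044], [0.457, 0.078, 0.044], [0.575, 0.064, 0.044]] 0.09408830191939706 0.11849926634706452 80.17494002774833 -6.838301847885964 [0.5243 0.1172 0.044 ]
[0.5265 0.1228 0.164 ] [0.5212 0.1165 0.112 ]
[0.5273 0.1227 0.164 ] [0.5204 0.1064 0.112 ]
red [0.442 0.423 0.03 ]
red [0.445 0.433 0.03 ]
```

```bash
python3 -m jog '[[[16,-28,2,-4.4],[16,-28,2,-4.4],[16,-28,2,-4.4],[16,-28,2,-4.4],[16,-28,2,-4.4],[16,-28,2,-4.4],[16,-28,2,-4.4],[16,-28,2,-4.4]]]' 100 40; python3 -m jog '[[[15,-27,0,-4.4],[15,-27,0,-4.4],[15,-27,0,-4.4],[15,-27,0,-4.4],[15,-27,0,-4.4],[15,-27,0,-4.4],[15,-27,0,-4.4],[0,0,0,-4.4]]]'
python3 - <<'E'
from h import *
s=manip.sense();print(s['t'],s['tcp_pos'],s['q'],np.degrees(2*np.arctan2(s['tool_rot'][1],s['tool_rot'][0])))
ci=manip.camera_info('wrist');snap('wrist','w1')
for p in [(.525,.122,.164),(.524,.121,.112)]: print(proj(ci,p))
np.savez('w1.npz',**{k:np.array(v) for k,v in ci.items()})
E
```

```text
t: 1.15
tcp_pos: [0.4079, 0.334, 0.4206]
tool_rot: [0.97, 0.243, -0.0, 0.0]
force: [0.4, -0.0, 0.6]
finger_gap: 1.003
t: 2.15
tcp_pos: [0.5137, 0.1441, 0.4205]
tool_rot: [0.998, -0.064, 0.0, 0.0]
force: [-0.2, 0.6, 0.2]
finger_gap: 1.002
2.15 [0.51371084 0.14413138 0.42049543] [ 6.40802943e-02  3.84959373e-01  1.64329931e+00 -5.48458592e-04
  1.11292474e+00  1.91537189e-01] -7.28885706961761
[336.16984871 233.32093792]
[331.938421   213.57680511]
```

View pics/w1.png

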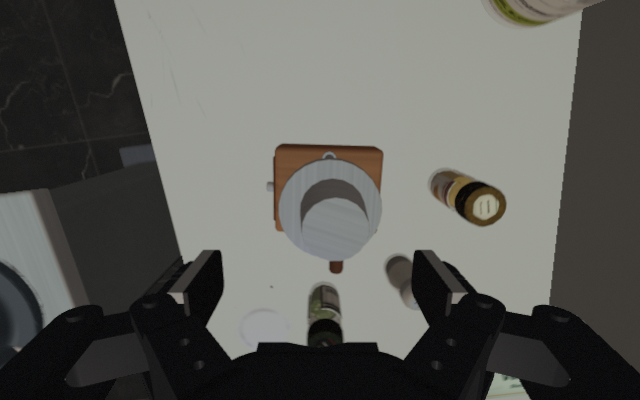

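The wrist view shows the cup top at about (336,230), the plate at (331,210), and the base's +y edge running from (277,146) to (382,149).

```bash
python3 - <<'E'
from h import *
ci=dict(np.load('w1.npz'))
im=cv2.imread('pics/w1.png').astype(int)
# brown mask edge of base
b,g,r=im[...,0],im[...,1],im[...,2]
m=((r-b>35)&(r>70)).astype(np.uint8); n,l,st,ce=cv2.connectedComponentsWithStats(m)
k=l[155,300]; print(st[k]); m=(l==k)
pts=[]
for x in range(286,374,3):
    y=np.where(m[:,x])[0][0]; pts.append(onz(ci,x,y,.044)[:2])
pts=np.array(pts); vx,vy,x0,y0=cv2.fitLine(pts.astype(np.float32),cv2.DIST_HUBER,0,.001,.001).ravel()
print('yaw',np.degrees(np.arctan2(vy,vx)),x0,y0)
for u in [(336,231,.164),(331,210,.112)]: print(onz(ci,*u).round(4))
# edges of cup top / plate by row scan
for (u,v) in [(303,231),(369,231)]: print('cup edge',onz(ci,u,v,.164).round(4))
for (u,v) in [(279,210),(381,210)]: print('plate edge',onz(ci,u,v,.112).round(4))
cv2.imwrite('pics/w1c.png',cv2.resize(im[130:290,255:405].astype(np.uint8),(600,640)[::1],interpolation=cv2.INTER_CUBIC)[:600])
E
```

```text
[ 274  147  109   84 2240]
yaw -8.878268 0.5277397 0.17253362
[0.5251 0.1239 0.164 ]
[0.5235 0.1245 0.112 ]
cup edge [0.5002 0.1271 0.164 ]
cup edge [0.5499 0.1207 0.164 ]
plate edge [0.4763 0.1306 0.112 ]
plate edge [0.569  0.1187 0.112 ]
```

View pics/w1c.png

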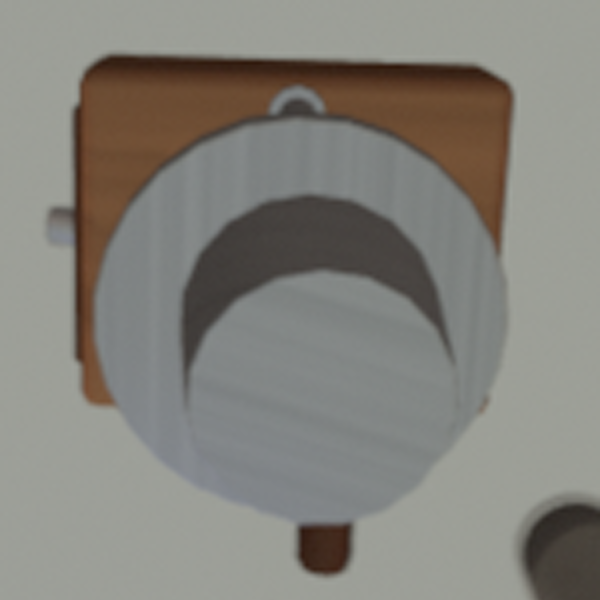

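```bash
python3 -m jog '[[[6,-11,-5,-0.8],[5,-10,-5,-0.8],[0,0,-20,0],[0,0,-25,0],[0,0,-25,0],[0,0,-25,0],[0,0,-22,0],[0,0,0,0]]]'; python3 -m jog '[[[0,0,0,0],[0,0,0,0],[0,0,0,0],[0,0,0,0],[0,0,0,0],[0,0,0,0],[0,0,0,0],[0,0,0,0]]]' 50 40
```

```text
t: 3.2
tcp_pos: [0.5231, 0.1246, 0.2919]
tool_rot: [0.997, -0.075, -0.002, 0.0]
force: [0.2, 1.0, 0.0]
finger_gap: 1.0
t: 4.2
tcp_pos: [0.5241, 0.1249, 0.2952]
tool_rot: [0.997, -0.075, 0.002, -0.0]
force: [-0.4, -0.1, 6.3]
finger_gap: 0.641
```

```bash
python3 -m jog '[[[0,0,8,0],[0,0,10,0],[0,0,15,0],[0,0,15,0],[0,0,15,0],[0,0,15,0],[0,0,12,0],[0,0,0,0]]]' 30 40
python3 - <<'E'
from h import *
s=manip.sense();print(s['tcp_pos'])
ci=manip.camera_info('wrist');snap('wrist','w2');np.savez('w2.npz',**{k:np.array(v) for k,v in ci.items()})
E
```

```text
t: 5.2
tcp_pos: [0.5238, 0.125, 0.3849]
tool_rot: [0.997, -0.075, 0.001, -0.0]
force: [0.4, 0.0, -1.4]
finger_gap: 0.64
[0.52382737 0.12497761 0.38489981]
```

View pics/w2.png

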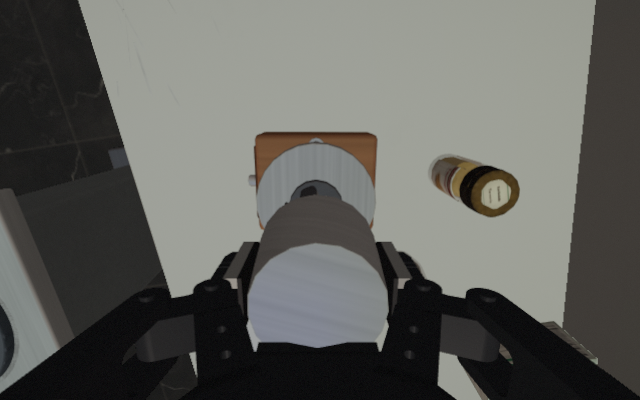

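The cup is held, the bridge plate is clear, and the adjuster's dark bar is just visible at (312,190). I'll carry the cup to the +y side.

```bash
python3 -m jog '[[[2,10,5,0],[4,20,0,0],[4,25,0,0],[4,25,0,0],[4,25,-5,0],[2,22,-15,0],[0,0,-25,0],[0,0,-30,0]]]'; python3 -m jog '[[[0,0,-35,0],[0,0,-35,0],[0,0,-25,0],[0,0,-17,0],[0,0,-6,0],[0,0,-4,0],[0,0,-2,0],[0,0,0,0]]]'
```

```text
t: 6.25
tcp_pos: [0.5433, 0.2535, 0.3122]
tool_rot: [0.997, -0.074, 0.0, -0.0]
force: [-0.1, 0.2, -1.0]
finger_gap: 0.641
t: 7.25
tcp_pos: [0.5438, 0.252, 0.1904]
tool_rot: [0.997, -0.075, 0.001, -0.0]
force: [-0.6, -0.0, -0.9]
finger_gap: 0.638
```

Next I'll lower it in small steps until it touches.

```bash
python3 -m jog '[[[0,0,-1,0],[0,0,-1,0],[0,0,-1,0],[0,0,-1,0],[0,0,-1,0],[0,0,0,0],[0,0,0,0],[0,0,0,0]]]'; python3 -m jog '[[[0,0,-0.5,0],[0,0,-0.5,0],[0,0,-0.5,0],[0,0,-0.5,0],[0,0,0,0],[0,0,0,0],[0,0,0,0],[0,0,0,0]]]'
```

```text
t: 8.25
tcp_pos: [0.5436, 0.252, 0.1847]
tool_rot: [0.997, -0.075, 0.0, -0.0]
force: [-0.2, 0.2, -1.6]
finger_gap: 0.635
t: 9.25
tcp_pos: [0.5435, 0.252, 0.1832]
tool_rot: [0.997, -0.075, 0.0, -0.0]
force: [-1.7, -0.8, 5.2]
finger_gap: 0.635
```

```bash
python3 -m jog '[[[0,0,0,0],[0,0,0,0],[0,0,0,0],[0,0,0,0],[0,0,0,0],[0,0,0,0],[0,0,0,0],[0,0,0,0]]]' 100;  python3 -m jog '[[[0,0,10,0],[0,0,20,0],[0,0,30,0],[0,0,40,0],[0,0,50,0],[0,0,50,0],[0,0,40,0],[0,0,0,0]]]'; python3 -m jog '[[[-3,-18,0,0],[-3,-18,0,0],[-3,-18,0,0],[-3,-18,0,0],[-3,-18,0,0],[-3,-18,0,0],[-3,-18,0,0],[0,0,0,0]]]'
python3 - <<'E'
from h import *
s=manip.sense();print(s['tcp_pos'])
ci=manip.camera_info('wrist');snap('wrist','w3');np.savez('w3.npz',**{k:np.array(v) for k,v in ci.items()})
print(proj(ci,(.524,.1235,.156)))
E
```

```text
t: 10.25
tcp_pos: [0.5436, 0.252, 0.1827]
tool_rot: [0.997, -0.075, 0.0, -0.0]
force: [0.3, -0.3, 0.1]
finger_gap: 1.0
t: 11.25
tcp_pos: [0.544, 0.2522, 0.4286]
tool_rot: [0.997, -0.075, 0.005, -0.002]
force: [-0.4, -0.3, -0.4]
finger_gap: 1.001
t: 12.25
tcp_pos: [0.5224, 0.1247, 0.4228]
tool_rot: [0.997, -0.076, -0.0, -0.0]
force: [0.8, 0.5, 0.3]
finger_gap: 1.003
[0.52243579 0.12468071 0.42279459]
[320.12463683 204.87966686]
```

View pics/w3.png

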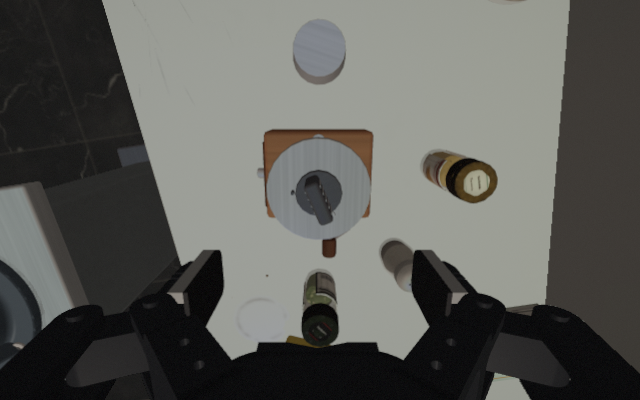

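```bash
python3 - <<'E'
from h import *
im=cv2.imread('pics/w3.png')[130:250,255:385]
im=np.clip(im.astype(float)*1.8,0,255).astype(np.uint8)
cv2.imwrite('pics/w3c.png',cv2.resize(im,(650,600),interpolation=cv2.INTER_CUBIC))
E
```

```text
(no output)
```

View pics/w3c.png

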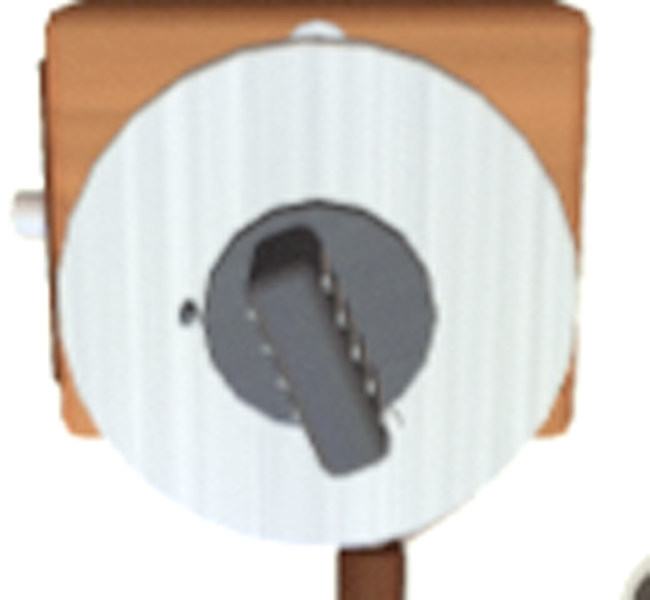

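The cup stands upside down at (319,48) in w3. The bar's top face runs from about (312,187) to (328,223), and the pin is at (293,192).

```bash
python3 - <<'E'
from h import *
ci=dict(np.load('w3.npz'))
f=lambda x,y,z:onz(ci,255+x/5-.4,130+y/5-.4,z)
a,b=f(288,285,.156),f(362,465,.156);d=b-a
print(a,b,np.linalg.norm(d),(a+b)/2,'bar',np.degrees(np.arctan2(d[1],d[0])))
c=[f(*p,.156) for p in [(252,295),(325,465),(325,268),(388,450)]]
for i in(0,2): d=c[i+1]-c[i]; print(np.degrees(np.arctan2(d[1],d[0])))
print('plate',f(318,293,.112),'skirt',f(320,313,.122))
print('cup',onz(ci,319.5,47.5,.052))
E
```

```text
[0.52018039 0.13878993 0.156     ] [0.52719364 0.10829687 0.156     ] 0.031289165350705125 [0.52368701 0.1235434  0.156     ] bar -77.0475224478143
-76.50316498043283
-79.87644185493853
plate [0.52306073 0.12649139 0.112     ] skirt [0.52319793 0.12523026 0.122     ]
cup [0.543605   0.25230465 0.052     ]
```

```bash
python3 -m jog '[[[1,0,-8,7],[0,0,-15,7],[0,0,-20,7.2],[0,0,-20,0],[0,0,-20,0],[0,0,-20,0],[0,0,-15,0],[0,0,-4,0]]]' 50; python3 -m jog '[[[0,0,0,0],[0,0,0,0],[0,0,0,0],[0,0,0,0],[0,0,0,0],[0,0,0,0],[0,0,0,0],[0,0,0,0]]]' 0 40
python3 - <<'E'
from h import *
s=manip.sense();print(s['ft_torque'],s['force'])
E
```

```text
t: 13.3
tcp_pos: [0.5234, 0.1263, 0.2998]
tool_rot: [0.994, 0.11, -0.001, -0.0]
force: [-0.2, 0.7, 0.2]
finger_gap: 0.5
t: 14.3
tcp_pos: [0.5228, 0.1259, 0.3013]
tool_rot: [0.994, 0.11, -0.001, 0.0]
force: [-4.2, -0.3, 5.4]
finger_gap: 0.134
[-0.11298357  0.7516511   0.03141866] [-4.2075502  -0.32361697  5.36231315]
```

```bash
python3 -m jog '[[[-0.8,0,1,0],[0,0,0,-6],[0,0,0,-7],[0,0,0,-7],[0,0,0,-7],[0,0,0,-7],[0,0,0,-7],[0,0,0,-7]]]' 
python3 - <<'E'
from h import *
s=manip.sense();print(s['ft_torque'],s['q'],np.degrees(2*np.arctan2(s['tool_rot'][1],s['tool_rot'][0])))
E
python3 -m jog '[[[0,0,0,-7],[0,0,0,-7],[0,0,0,-7],[0,0,0,-7],[0,0,0,-6],[0,0,0,-4],[0,0,0,-2],[0,0,0,0]]]' 
python3 - <<'E'
from h import *
s=manip.sense();print(s['ft_torque'],np.degrees(2*np.arctan2(s['tool_rot'][1],s['tool_rot'][0])))
E
```

```text
t: 15.3
tcp_pos: [0.5242, 0.1256, 0.3014]
tool_rot: [0.952, -0.305, 0.002, -0.0]
force: [2.7, -2.1, -5.4]
finger_gap: 0.134
[-0.40005928 -0.23367193  0.05337666] [ 2.79339002e-02  5.61122701e-01  1.74474671e+00 -1.30004642e-03
  8.31459291e-01  6.49719185e-01] -35.57560062040686
t: 16.3
tcp_pos: [0.525, 0.1243, 0.3014]
tool_rot: [0.792, -0.611, 0.003, -0.001]
force: [4.0, -7.8, -6.4]
finger_gap: 0.132
[-1.16645895 -0.46476623 -0.03828743] -75.33546839933352
```

```bash
cat > s.py <<'E'
from h import *
s=manip.sense();print('TQ',s['ft_torque'].round(3),'F',s['force'].round(1),'yaw',np.degrees(2*np.arctan2(s['tool_rot'][1],s['tool_rot'][0])).round(2),'q6',s['q'][5].round(3))
E
python3 -m jog '[[[0.7,-1.3,-1,0],[0,0,0,-3],[0,0,0,-3],[0,0,0,-3],[0,0,0,-3],[0,0,0,-3],[0,0,0,-2],[0,0,0,0]]]'; python3 s.py; python3 -m jog '[[[0,0,0,-1],[0,0,0,-1],[0,0,0,-1],[0,0,0,0],[0,0,0,0],[0,0,0,0],[0,0,0,0],[0,0,0,0]]]'; python3 s.py
```

```text
t: 17.3
tcp_pos: [0.5252, 0.1234, 0.3013]
tool_rot: [-0.693, 0.721, -0.003, 0.001]
force: [2.8, -7.5, -0.2]
finger_gap: 0.138
TQ [-1.133 -0.233 -0.074] F [ 2.8 -7.5 -0.2] yaw 267.67 q6 1.638
t: 18.3
tcp_pos: [0.5252, 0.1233, 0.3014]
tool_rot: [-0.674, 0.739, -0.003, 0.001]
force: [2.3, -7.9, 0.5]
finger_gap: 0.138
TQ [-1.265 -0.222 -0.02 ] F [ 2.3 -7.9  0.5] yaw 264.68 q6 1.691
```

```bash
python3 -m jog '[[[0.4,-1,0,-1],[0,0,0,-1],[0,0,0,-1],[0,0,0,0],[0,0,0,0],[0,0,0,0],[0,0,0,0],[0,0,0,0]]]'; python3 s.py; python3 -m jog '[[[0,0,0,-1],[0,0,0,-1],[0,0,0,0],[0,0,0,0],[0,0,0,0],[0,0,0,0],[0,0,0,0],[0,0,0,0]]]'; python3 s.py
```

```text
t: 19.3
tcp_pos: [0.5253, 0.1229, 0.3014]
tool_rot: [-0.654, 0.757, -0.002, 0.001]
force: [3.2, -5.5, 0.7]
finger_gap: 0.133
TQ [-0.993 -0.178 -0.06 ] F [ 3.2 -5.5  0.7] yaw 261.65 q6 1.741
t: 20.3
tcp_pos: [0.5253, 0.123, 0.3014]
tool_rot: [-0.642, 0.767, -0.003, 0.001]
force: [2.3, -6.5, 1.1]
finger_gap: 0.134
TQ [-0.923 -0.213  0.727] F [ 2.3 -6.5  1.1] yaw 259.87 q6 1.774
```

```bash
python3 -m jog '[[[0,-1,0,-1],[0,0,0,0],[0,0,0,0],[0,0,0,0],[0,0,0,0],[0,0,0,0],[0,0,0,0],[0,0,0,0]]]'; python3 s.py
```

```text
t: 21.3
tcp_pos: [0.5252, 0.1226, 0.3014]
tool_rot: [-0.635, 0.773, -0.002, 0.002]
force: [4.7, -3.7, 2.1]
finger_gap: 0.134
TQ [-0.576 -0.54   1.088] F [ 4.7 -3.7  2.1] yaw 258.79 q6 1.79
```

The stop is confirmed: torque rose to 1.1 N m at yaw -101, with contact at about -98.5. Vision predicted -98.9. Now I'll back off a quarter turn to yaw of about -8.7.

```bash
python3 -m jog '[[[0,0.5,0,4],[0,0.5,0,7],[0,0.5,0,7],[0,0.5,0,7],[0,0.3,0,7],[0,0.2,0,7],[0,0,0,7],[0,0,0,4]]]'; python3 s.py;  python3 -m jog '[[[-0.3,0.2,0,7],[-0.3,0.2,0,7],[-0.3,0.2,0,7],[-0.2,0.2,0,7],[0,0.2,0,7],[0,0,0,4],[0,0,0,2],[0,0,0,0]]]'; python3 s.py
```

```text
t: 22.3
tcp_pos: [0.5249, 0.1248, 0.3013]
tool_rot: [0.901, -0.434, 0.002, -0.001]
force: [3.3, -4.4, 2.8]
finger_gap: 0.134
TQ [-0.667 -0.391 -0.021] F [ 3.3 -4.4  2.8] yaw -51.4 q6 0.923
t: 23.3
tcp_pos: [0.5233, 0.126, 0.3013]
tool_rot: [0.996, -0.091, 0.001, -0.0]
force: [2.3, -4.6, 6.0]
finger_gap: 0.135
TQ [-0.822 -0.32   0.026] F [ 2.3 -4.6  6. ] yaw -10.45 q6 0.211
```

```bash
python3 -m jog '[[[0.3,-0.5,0.5,1],[0,0,0,0.7],[0,0,0,0],[0,0,0,0],[0,0,0,0],[0,0,0,0],[0,0,0,0],[0,0,0,0]]]'; python3 s.py; python3 - <<'E'
from h import *
a=snap('scene','s4');b=snap('side','d4');w=snap('wrist','w4')
f=lambda x:cv2.resize(x,(400,400),interpolation=cv2.INTER_CUBIC)[:,:,::-1]
x=np.hstack([f(a[140:290,250:400]),f(b[145:295,245:395])])
cv2.imwrite('pics/c4.png',x)
E
```

```text
t: 24.3
tcp_pos: [0.5233, 0.1258, 0.3013]
tool_rot: [0.997, -0.076, 0.001, -0.0]
force: [3.5, 0.1, 2.8]
finger_gap: 0.135
TQ [ 0.059 -0.778  0.055] F [3.5 0.1 2.8] yaw -8.69 q6 0.179
```

View pics/c4.png

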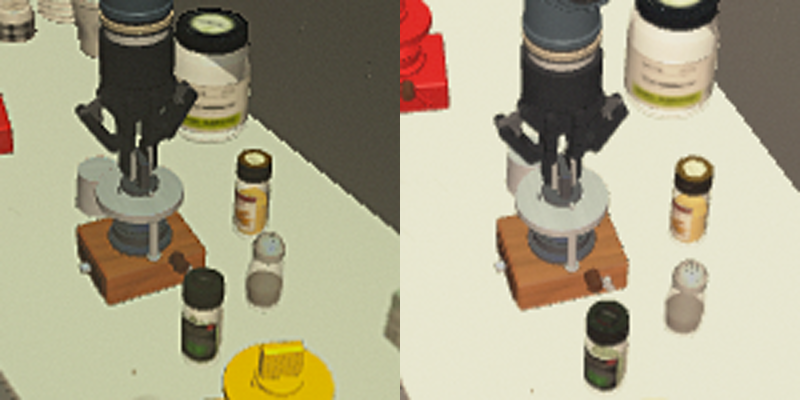

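View pics/w4.png

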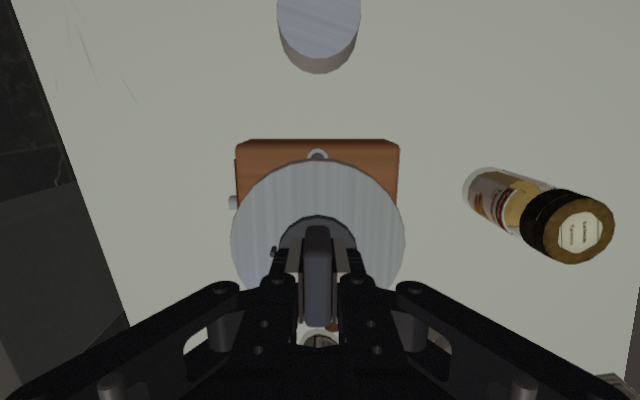

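The bar is gripped and lies along the grinder's y. The base edge is level in the image, the cup stands at the top (318,25), and the jars and shaker look unmoved. I'm handing the job in.

```bash
python3 -c "
from station import manip
print(manip.sign_off())"
```

```text
the job is handed in; nothing more can be done
None
```

The job is done and handed in at about 24.5 s of the 67 s allowed; the hand-in reports no verdict.

- **Cup:** I lifted it straight off and stood it upside down on the worktop, about 130 mm from the grinder's axis on its +y side. It touched down at about 5 N, and the later pictures show it still standing.
- **Seating:** I gripped the adjuster bar and turned it clockwise about 111°. The moment rose to about 1.1 N m with the tool at -101°. Working back from that, the lug met the pin at about -98.5°; the pictures predicted -98.9°.
- **Back-off:** I then turned it back counter-clockwise to a tool yaw of -8.7°. The target was -8.9° + 90° for the bar, so by tool angle the quarter turn is good to about half a degree. The last wrist view shows the bar along the grinder's y.
- **Last checks:** The fingers are still closed on the bar at 11.5 mm opening. The shaker and both jars look unmoved in the final scene and side views, though I did not measure them again.

One thing was not clean: the grip sat slightly off the screw's axis, so sideways forces of up to about 9 N appeared while turning. I eased them with small shifts, and about 3.5 N remained at the end.

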